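# Put a garlic head to roast in the mini oven

## Task

Put the garlic in to roast: pull the mini oven's door all the way down, which draws the rack out with it, stand the small white baking dish with the garlic in it flat on the rack and let go of it, then push the door back up until it is fully shut with the dish inside. Do not let the door drop or slam, keep the garlic in the dish, and leave the onion, the pepper mill and the lemon where they are.

Things in the scene. Friction and masses are not known exactly. Their poses are not given: they have to be found in the camera images.
- oven: steel mini oven, fixed, 375 mm wide, 210 deep, 273 high, three dials down its right side. Origin: on the worktop under the middle of the doorway (front face). x points into the oven, y to the left, z up. Doorway and inside: 250 mm wide, top edge at z = 236 mm
- door (a joint): angle of the bottom-hinged oven door: 0 shut (upright), 1.57 fully down (level, at its stop). 272 mm wide, 155 mm high above its hinge, 14 thick. Half balanced by a spring: it sinks if let go half-way, stays down when down and shut when shut; needs under 5 N at the handle. Two links tie the rack to it: the rack slides 132 mm straight out as the door comes down, and back in as it goes up
- door_hinge (a point): middle of the door's hinge axis, which runs along the oven's y; 75 mm above the worktop, 7 mm in front of the oven's front face. Fixed to the oven and turned like it
- door_handle (a point): middle of the door's black handle: a round bar 60 mm long, 18 thick, parallel to the hinge (oven's y), with free flat ends, on two arms 18 mm either side of its middle. 170 mm from the hinge along the door, 43 mm out from it. Door shut: 50 mm in front of the oven, 245 mm high; door down: 177 mm in front, 32 mm high. Turns with the door
- rack_spot (a point): point on top of the wire rack (140 mm above the worktop), mid-width, 64 mm behind its front wire; moves with the rack, axes as the oven's. Rack 216 mm wide, 172 deep; the front wire stands 8 mm above the bars. Door down: this point is 59 mm in front of the oven's face, the front wire 123 mm; door shut: 73 mm inside
- dish_center (a point): centre (half-way up) of the loose white stoneware dish, open on top, standing on the chopping board (22 mm thick). Body 96 mm long (its x), 66 wide (its y), 46 high, straight sides, walls 3.5, floor 5; an end grip just under the rim sticks out 8 mm at either end (112 over all). About 0.32 kg
- garlic_center (a point): centre of the garlic head, 55 mm across and 56 mm high, lying loose in the dish; it stands out about 15 mm above the rim
- onion_base (a point): underside of the red onion (68 mm across, 72 mm high) that lies on the chopping board; to be left alone
- pepper_mill_base (a point): foot of the standing wooden pepper mill (58 mm across, 170 mm high); to be left alone
- lemon_base (a point): underside of the lemon (70 x 50 x 50 mm) on the worktop; to be left alone
Not all that is in view belongs to the job. Leave any green look-alike of the part that bears garlic_center alone.

How it is judged:
By the outcome, as a careful person would: the job done as asked, in the order asked, and still so for the second after the job is handed in, with the robot touching nothing.
It also fails if it takes over 72 s, if anything falls off the work surface, if the arm or the gripper's body presses on something with over 40 N, if the wrist force passes 120 N, or if a joint passes its speed limit or range.

## Robot

A 6-joint arm with a two-finger parallel gripper is mounted at the origin on a cart in front of the work surface, level with it; the furniture and walls round the work are solid. World frame = base frame: x ahead of the robot, y to its left, z up, the work surface at z = 0. Lengths are in mm, angles in rad, forces in N, time in s.
With the tool pointing down it reaches from about 250 to 775 mm from the base axis. Payload 4 kg.
Tool frame: the origin (TCP) lies on the centre line of the jaws, within the pads' length; the fingertips stand 14 mm ahead of it and the grasp point (between the pads) lies 5 mm behind it; x points along the fingers, y is the direction in which the jaws open and shut, and the axes are right-handed (so a half turn about x gives the same grasp; the last joint's range is limited). The gripper opens to 94 mm and grips with 3 to 60 N. Pads are 16 mm wide; open, the fingers measure 119 mm over their backs; the gripper's body (75 mm by 177 mm) begins 78 mm behind the grasp point.
Start: joints at [1.092, 0.087, 1.371, -0, 1.684, -0.103], TCP at [201.87, 511.632, 219.506] pointing down, gripper open.
Joint ranges: [-3.1, 3.1], [-0.76, 2.03], [0.27, 2.55], [-1.08, 4.22], [0.17, 2.65], [-2.57, 2.57]. Speed limits (rad/s): [2.79, 2.79, 3.14, 3.14, 3.14, 3.14].

## Interface

Orientations are given as a rotation vector (axis times angle).
In Python, from workcell import state, capture, calibration, job_done, recognise, spot_point gives the robot as it stands. The module is installed in compiled form; this text tells all that it offers.
- The arm moves only by the shell command python3 -m crank 'ROWS'. ROWS is JSON, a list that holds one entry, the list of rows, each a list of 7 numbers: the finger opening in mm, from 0 to 94, then the shift along the world's x, y, z in units of 30 mm (1.0 is 30 mm), then the turn, a rotation vector about the world's x, y, z in units of 5 degrees (1.0 is 5 degrees). A call has 1 to 12 rows; each row shifts and turns the commanded pose from where the row before left it; what a row does not reach is not made up. A row lasts 1/12 s, in which the tool goes at most 41.7 mm and 7.16 degrees, less where a joint would pass 70% of its speed; a pose out of reach is approached as far as the arm can. A call is refused whole if a number of a shift passes 1 or a number of a turn 1, either way. A call with a gripper value outside its range is refused whole. The fingers move at their own pace and stop on an object; the grip force is fixed at half the most. Time passes only in rows, so rows that do not move let the fingers close. It gives the time, the measured TCP pose, the force and the opening at its end, in the units of the state.
- state(): the state, without advancing time (a new reading comes with each control period).
- capture(name): name is "side" or "top" or "wrist"; returns the picture (480x640x3 uint8, red, green, blue); there is no depth.
- calibration(name): a dict with "vfov" (degrees; the focal length in pixels is half the picture's height over the tangent of half this angle, whatever the lens; pixels are square), "cx", "cy" (the principal point, pixels), "D" ([k1, k2, p1, p2, k3] as OpenCV has them; the pictures are not rectified), "cam_to_world" (4x4, takes a point from camera to world coordinates); the wrist camera has in their place "tool_from_camera" (4x4, takes a point from camera to tool coordinates, whose origin is the TCP and whose axes are the tool frame's). Camera axes: x right, y up, looking along -z (the intrinsics and any distortion apply to the point x, -y, -z); pixel columns grow to the right and rows downward; lengths in mm; the calibration is good to about 2 mm. A picture is of the moment at which its call begins: read the wrist's pose just before it. calibration takes no time and is no camera call.
- job_done(): hands the job in, once; it reports no verdict.
Trained networks look in the newest picture that a camera, given by its name, has taken for a name from the list of things; names that differ only in an ending like _2 or _b are one class to them, and where a whole thing is asked for, a point or a joint stands for the part that bears it (a point fixed in the world has none). Each returns a list of dicts, best first, with "confidence" (0 to 1); they miss things now and then, are a little off and sometimes report something else, mostly with a low value. They report only what shows in the picture. A call takes as long as a camera call. They do not tell look-alikes from the thing itself.
- recognise(camera, label): "xy" ([column, row] in pixels, amid what is visible of it).
- spot_point(camera, label): "xy" ([column, row] in pixels: a listed point, or the origin of a listed thing).
The state is a dict: "t": time; "q": joint angles; "joint_velocities": joint speeds; "tau": joint torques, N m; "ee_pos": TCP position; "tool_rot": TCP orientation; "force": force on the tool from outside, world axes, zero at the start; "torque": the same for the moment, N m; "width": finger opening in mm.
Only numpy, scipy, OpenCV 4.12 (cv2) and the standard library are available. Lean on these libraries where they do the work, as an engineer would, in place of code of your own. Each camera call takes 0.05 s, during which the arm holds its last target. There are 200 camera calls.

## Working session

There is one attempt and no reset: what is moved stays moved. The work goes in short steps, Python scripts to look and compute and a shell command to move; the robot and the scene stay as the last step left them, time stands still between calls to the robot, and variables do not carry over. Pictures are saved under pics/ and viewed, on a budget of 13 in all, crops included, one or two more only if the job needs it, and the job is handed in when it is done.

```bash
mkdir -p pics
cat > h.py <<'E'
import numpy as np, cv2
from workcell import *
from scipy.spatial.transform import Rotation as R
def cam(name):
    c=calibration(name); f=240/np.tan(np.radians(c["vfov"])/2)
    K=np.array([[f,0,c["cx"]],[0,f,c["cy"]],[0,0,1]]); D=np.array(c["D"],float)
    if "cam_to_world" in c: T=np.array(c["cam_to_world"])
    else:
        s=state(); W=np.eye(4); W[:3,:3]=R.from_rotvec(s["tool_rot"]).as_matrix(); W[:3,3]=s["ee_pos"]; T=W@np.array(c["tool_from_camera"])
    return K,D,T
def ray(name,xy,C=None):
    K,D,T=C or cam(name)
    u=cv2.undistortPoints(np.array([[xy]],float),K,D)[0,0]
    d=T[:3,:3]@np.array([u[0],-u[1],-1]); return T[:3,3],d/np.linalg.norm(d)
def onz(name,xy,z,C=None):
    o,d=ray(name,xy,C); return o+d*(z-o[2])/d[2]
def tri(rs):
    A=sum(np.eye(3)-np.outer(d,d) for o,d in rs); b=sum((np.eye(3)-np.outer(d,d))@o for o,d in rs)
    p=np.linalg.solve(A,b); return p,[float(np.linalg.norm(np.cross(p-o,d))) for o,d in rs]
def proj(name,P,C=None):
    K,D,T=C or cam(name); p=np.linalg.inv(T)@np.append(P,1); p=np.array([p[0],-p[1],-p[2]])
    return cv2.projectPoints(p.reshape(1,1,3),np.zeros(3),np.zeros(3),K,D)[0].ravel()
def save(name,fn): 
    im=capture(name); cv2.imwrite('pics/'+fn,im[:,:,::-1]); return im
E
python3 - <<'E'
from h import *
np.set_printoptions(precision=1,suppress=True)
for n in("side","top"):
    save(n,n+"1.png")
    print(n,cam(n)[2][:3,3])
    for l in["oven","door_hinge","door_handle","rack_spot","dish_center","garlic_center","onion_base","pepper_mill_base","lemon_base"]:
        print(n,l,[(np.round(r["xy"]).tolist(),round(r["confidence"],2)) for r in spot_point(n,l)[:3]])
print(state())
E
```

```text
side [ 145.6 -827.1  624.3]
side oven [([357.0, 291.0], 0.68), ([356.0, 261.0], 0.46), ([253.0, 243.0], 0.32)]
side door_hinge [([357.0, 262.0], 0.64)]
side door_handle [([340.0, 202.0], 0.82)]
side rack_spot []
side dish_center [([260.0, 243.0], 0.71)]
side garlic_center [([252.0, 243.0], 0.68)]
side onion_base [([269.0, 224.0], 0.85)]
side pepper_mill_base [([323.0, 241.0], 0.61)]
side lemon_base [([391.0, 411.0], 0.69)]
top [ 360.3   72.6 1173.7]
top oven [([319.0, 226.0], 0.84)]
top door_hinge [([316.0, 221.0], 0.56)]
top door_handle [([326.0, 223.0], 0.8), ([458.0, 272.0], 0.61)]
top rack_spot []
top dish_center [([223.0, 283.0], 0.6), ([156.0, 257.0], 0.44)]
top garlic_center [([226.0, 289.0], 0.67), ([290.0, 319.0], 0.65)]
top onion_base [([157.0, 255.0], 0.82)]
top pepper_mill_base [([218.0, 209.0], 0.82)]
top lemon_base [([459.0, 271.0], 0.84)]
{'t': 1.0, 'q': array([ 1.1,  0.1,  1.4, -0. ,  1.7, -0.1]), 'joint_velocities': array([-0.,  0.,  0.,  0.,  0.,  0.]), 'tau': array([  0. , -34. , -30.3,   0.1,   0. ,  -0. ]), 'ee_pos': array([201.9, 511.6, 219.5]), 'tool_rot': array([ 0.3,  1.6, -0.3]), 'force': array([0.4, 0.5, 0.3]), 'torque': array([-0.,  0.,  0.]), 'width': 94.14480803180743}
```

View pics/side1.png

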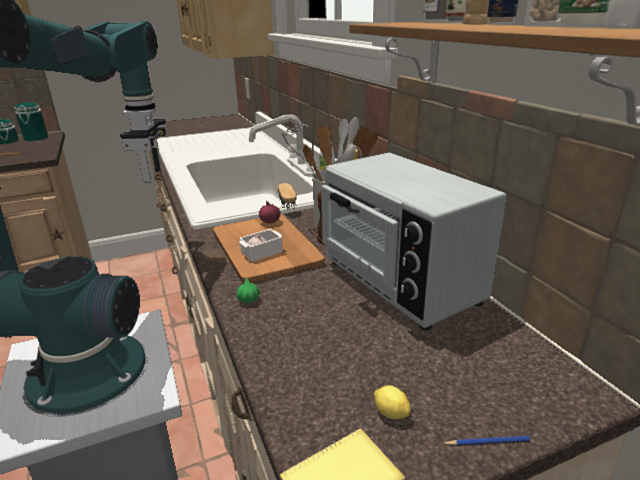

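View pics/top1.png

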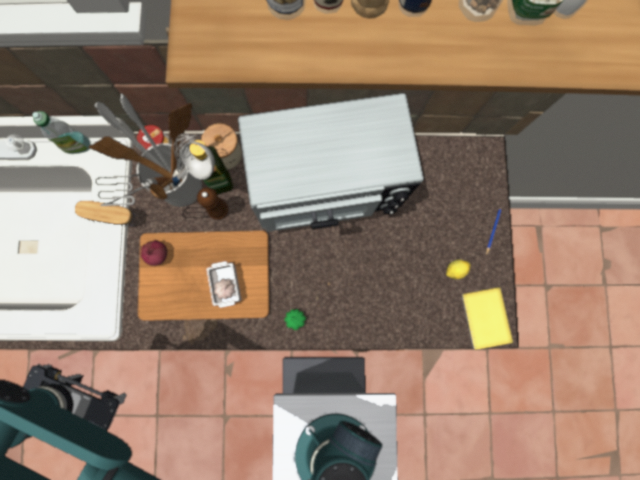

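Run:
```python
from h import *
np.set_printoptions(precision=1,suppress=True)
S,Tp=cam("side"),cam("top")
pairs=dict(oven=([357,291],[319,226]),hinge=([357,262],[316,221]),handle=([340,202],[326,223]),dish=([260,243],[223,283]),garlic=([252,243],[226,289]),onion=([269,224],[157,255]),mill=([323,241],[218,209]),lemon=([391,411],[459,271]))
for k,(a,b) in pairs.items(): print(k,*tri([ray("side",a,S),ray("top",b,Tp)]))
print(S[2],Tp[2])
```

```text
oven [597.7  38.3  -7. ] [0.7695900926097615, 0.7695900926099764]
hinge [598.3  47.2  68.7] [3.5076478952351113, 3.5076478952353067]
handle [552.4  31.1 238.6] [2.119886024964861, 2.1198860249649663]
dish [433.9 287.6  46.2] [2.687326658499219, 2.6873266584992686]
garlic [414.1 278.8  55.1] [6.777084479668982, 6.777084479668934]
onion [513.  472.9   9.7] [0.4499247637614749, 0.44992476376148266]
mill [636.8 318.4  -5. ] [6.764318348200094, 6.764318348199827]
lemon [ 469.9 -337.5   13.2] [1.1939990486801342, 1.1939990486800631]
[[   0.9    0.2   -0.3  145.6]
 [  -0.4    0.4   -0.8 -827.1]
 [  -0.     0.9    0.4  624.3]
 [   0.     0.     0.     1. ]] [[  -0.     1.    -0.1  360.3]
 [  -1.     0.     0.    72.6]
 [   0.     0.1    1.  1173.7]
 [   0.     0.     0.     1. ]]
```

Side: shut oven with its handle at about (340,202), dish (262,243), onion (269,213), green look-alike (247,292), lemon (392,403). Top: the oven is turned slightly, and the dish is at (223,284).

Run:
```python
from h import *
np.set_printoptions(precision=3,suppress=True)
Tp=cam("top")
for p in[(240,118),(405,93),(421,181),(250,208)]: print("oventop",onz("top",p,273,Tp))
for p in[(217,263),(232,262),(240,300),(213,306)]: print("dish rim",onz("top",p,68,Tp))
# handle at z=245: spot
print("handle top",onz("top",(326,223),245,Tp), "side",onz("side",(340,202),245))
im=cv2.imread('pics/top1.png')[170:340,120:440]; cv2.imwrite('pics/c1.png',cv2.resize(im,None,fx=2.5,fy=2.5,interpolation=cv2.INTER_CUBIC))
s=state(); print(R.from_rotvec(s["tool_rot"]).as_matrix(), calibration("wrist")["tool_from_camera"],calibration("wrist")["vfov"])
```

```text
oventop [780.066 218.223 273.   ]
oventop [ 842.948 -145.246  273.   ]
oventop [ 640.263 -172.871  273.   ]
oventop [579.01  191.815 273.   ]
dish rim [485.686 299.507  68.   ]
dish rim [488.311 261.588  68.   ]
dish rim [392.506 239.131  68.   ]
dish rim [377.482 306.263  68.   ]
handle top [553.146  30.627 245.   ] side [543.309  16.55  245.   ]
[[ 0.     0.367  0.93 ]
 [ 0.     0.93  -0.367]
 [-1.     0.     0.   ]] [[  -0.001    0.255   -0.967 -165.432]
 [   1.       0.      -0.001   -1.486]
 [   0.      -0.967   -0.255  -74.213]
 [   0.       0.       0.       1.   ]] 71.76827800322411
```

View pics/c1.png

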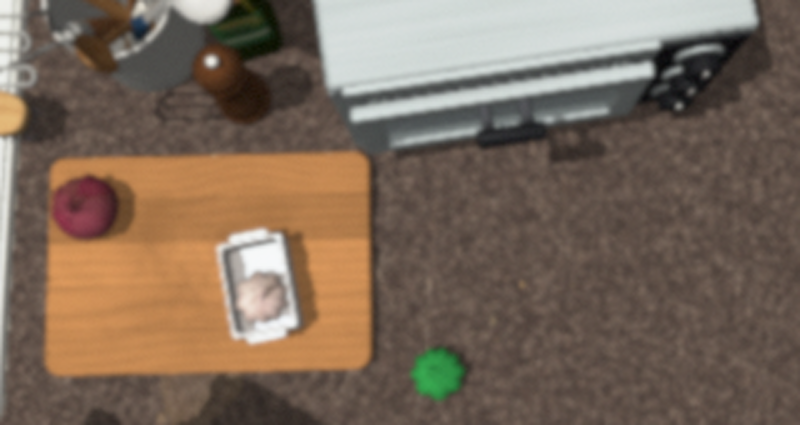

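```bash
cat >> h.py <<'E'
def toolR(yaw,tilt):  # tool x down, tilted toward +u by tilt; tool y along (-sin,cos)
    u=np.array([np.cos(yaw),np.sin(yaw),0]); y=np.array([-np.sin(yaw),np.cos(yaw),0])
    x=np.sin(tilt)*u-np.cos(tilt)*np.array([0,0,1]); return np.c_[x,y,np.cross(x,y)]
def plan(grasp,yaw,tilt,n,frm=None):
    M=toolR(yaw,tilt); P=np.array(grasp,float)+5*M[:,0]
    s=state(); p0,R0=frm or (s["ee_pos"],R.from_rotvec(s["tool_rot"]).as_matrix())
    rv=R.from_matrix(M@R0.T).as_rotvec()
    print("n",n,"per row",np.round((P-p0)/30/n,3),np.round(np.degrees(rv)/5/n,3),"TCP goal",np.round(P,1))
    return P,M
E
python3 - <<'E'
from h import *
yaw=.165; H=np.array([552,30.5,245]); d=toolR(yaw,np.radians(30))[:,0]
plan(H-90*d,yaw,np.radians(30),24)
E
```

```text
n 24 per row [ 0.428 -0.678  0.138] [-0.027 -0.252  0.252] TCP goal [510.1  23.5 318.6]
```

```bash
python3 -m crank '[[[94,0.43,-0.68,0.14,-0.027,-0.252,0.252],[94,0.43,-0.68,0.14,-0.027,-0.252,0.252],[94,0.43,-0.68,0.14,-0.027,-0.252,0.252],[94,0.43,-0.68,0.14,-0.027,-0.252,0.252],[94,0.43,-0.68,0.14,-0.027,-0.252,0.252],[94,0.43,-0.68,0.14,-0.027,-0.252,0.252],[94,0.43,-0.68,0.14,-0.027,-0.252,0.252],[94,0.43,-0.68,0.14,-0.027,-0.252,0.252],[94,0.43,-0.68,0.14,-0.027,-0.252,0.252],[94,0.43,-0.68,0.14,-0.027,-0.252,0.252],[94,0.43,-0.68,0.14,-0.027,-0.252,0.252],[94,0.43,-0.68,0.14,-0.027,-0.252,0.252]]]'; python3 -m crank '[[[94,0.43,-0.68,0.14,-0.027,-0.252,0.252],[94,0.43,-0.68,0.14,-0.027,-0.252,0.252],[94,0.43,-0.68,0.14,-0.027,-0.252,0.252],[94,0.43,-0.68,0.14,-0.027,-0.252,0.252],[94,0.43,-0.68,0.14,-0.027,-0.252,0.252],[94,0.43,-0.68,0.14,-0.027,-0.252,0.252],[94,0.43,-0.68,0.14,-0.027,-0.252,0.252],[94,0.43,-0.68,0.14,-0.027,-0.252,0.252],[94,0.43,-0.68,0.14,-0.027,-0.252,0.252],[94,0.43,-0.68,0.14,-0.027,-0.252,0.252],[94,0.43,-0.68,0.14,-0.027,-0.252,0.252],[94,0.43,-0.68,0.14,-0.027,-0.252,0.252]]]'
python3 - <<'E'
from h import *
s=state();C=cam("wrist"); save("wrist","w1.png")
print(C[2][:3,3],[(r["xy"],r["confidence"]) for r in spot_point("wrist","door_handle")])
r=spot_point("wrist","door_handle")
if r: print(onz("wrist",r[0]["xy"],245,C))
for l in ("door_hinge","oven"): print(l,[(q["xy"],q["confidence"]) for q in spot_point("wrist",l)])
print(proj("wrist",[552,30.5,245],C))
E
```

```text
t: 2.0
ee_pos: [357.0, 265.9, 270.3]
tool_rot: [0.099, 1.304, -0.065]
force: [0.1, -0.2, -0.2]
width: 94.2
t: 3.0
ee_pos: [511.7, 20.9, 320.9]
tool_rot: [-0.087, 1.042, 0.149]
force: [0.6, -0.3, -1.0]
width: 93.8
[365.98924678  -4.4092821  426.83822458] [([321.4, 245.0], 0.77)]
[552.65966839  29.1362418  245.        ]
door_hinge [([327.5, 170.0], 0.91), ([487.1, 191.7], 0.72)]
oven [([322.8, 141.7], 0.95)]
[323.24158323 244.62734293]
```

View pics/w1.png

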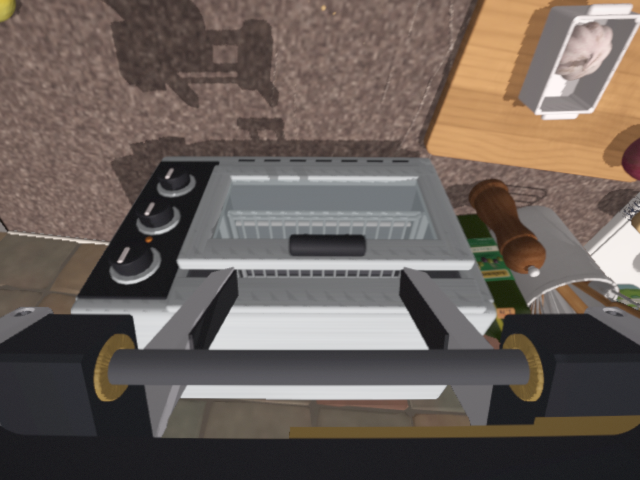

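The handle bar spans columns 289–366 at row 245, parallel to the jaws. Its centre is about 327, a bit right of the spotted point.

Run:
```python
from h import *
C=cam("wrist")
for n,p,z in(("Hl",(289,245),245),("Hr",(366,245),245),("hinge",(327.5,170),75),("oven",(322.8,141.7),0),("dl",(222,178),230),("dr",(425,178),230)): print(n,onz("wrist",p,z,C).round(1))
yaw=.165; H=np.array([552,33.5,245]); 
plan(H,yaw,np.radians(30),6)
```

```text
Hl [555.1   5.4 245. ]
Hr [545.3  65.3 245. ]
hinge [591.1  46.5  75. ]
oven [594.2  41.9  -0. ]
dl [510.3 -47.9 230. ]
dr [486.8  94.3 230. ]
n 6 per row [ 0.241  0.064 -0.442] [-0.001  0.     0.002] TCP goal [554.5  33.9 240.7]
```

```bash
python3 -m crank '[[[94,0.235,0.08,-0.44,0,0,0],[94,0.235,0.08,-0.44,0,0,0],[94,0.235,0.08,-0.44,0,0,0],[94,0.235,0.08,-0.44,0,0,0],[94,0.235,0.08,-0.44,0,0,0],[94,0.235,0.08,-0.44,0,0,0],[70,0,0,0,0,0,0],[60,0,0,0,0,0,0],[50,0,0,0,0,0,0],[50,0,0,0,0,0,0],[50,0,0,0,0,0,0]]]'
python3 - <<'E'
from h import *
save("wrist","w2.png")
E
```

```text
t: 4.17
ee_pos: [554.0, 36.5, 242.7]
tool_rot: [-0.087, 1.041, 0.149]
force: [0.6, -0.3, -0.4]
width: 64.0
```

View pics/w2.png

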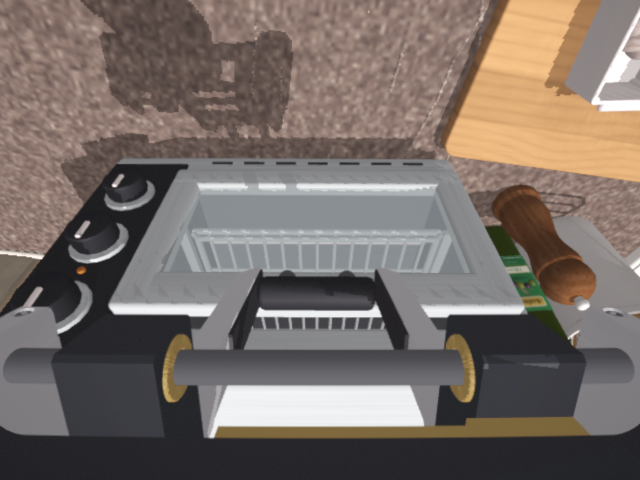

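The bar sits between the pads and is centred (columns 258–375). The fingers are still closing.

```bash
python3 -m crank '[[[45,0,0,0,0,0,0],[45,0,0,0,0,0,0],[45,0,0,0,0,0,0],[45,0,0,0,0,0,0]]]'
python3 - <<'E'
from h import *
# handle path relative to hinge: s=out distance (-u), z
u=np.array([np.cos(.163),np.sin(.163),0]); prev=None
th=np.radians(np.arange(0,91,2.5)); 
pts=[-(170*np.sin(t)+43*np.cos(t))*u+np.array([0,0,170*np.cos(t)-43*np.sin(t)]) for t in th]
for i in range(1,len(pts)): print(np.degrees(th[i]),((pts[i]-pts[i-1])/30).round(3))
E
```

```text
t: 4.55
ee_pos: [554.4, 35.6, 242.7]
tool_rot: [-0.087, 1.041, 0.147]
force: [-1.3, -3.9, 4.2]
width: 59.8
2.5 [-0.243 -0.04  -0.068]
5.0 [-0.239 -0.039 -0.079]
7.499999999999999 [-0.236 -0.039 -0.089]
10.0 [-0.232 -0.038 -0.099]
12.5 [-0.227 -0.037 -0.11 ]
14.999999999999998 [-0.222 -0.037 -0.12 ]
17.5 [-0.217 -0.036 -0.129]
20.0 [-0.211 -0.035 -0.139]
22.5 [-0.205 -0.034 -0.148]
25.0 [-0.198 -0.033 -0.157]
27.5 [-0.192 -0.031 -0.165]
29.999999999999996 [-0.184 -0.03  -0.174]
32.5 [-0.177 -0.029 -0.182]
35.0 [-0.169 -0.028 -0.189]
37.5 [-0.16  -0.026 -0.197]
40.0 [-0.152 -0.025 -0.204]
42.5 [-0.143 -0.023 -0.21 ]
45.0 [-0.134 -0.022 -0.216]
47.5 [-0.124 -0.02  -0.222]
50.0 [-0.114 -0.019 -0.227]
52.50000000000001 [-0.105 -0.017 -0.232]
55.0 [-0.094 -0.016 -0.236]
57.5 [-0.084 -0.014 -0.24 ]
59.99999999999999 [-0.074 -0.012 -0.244]
62.50000000000001 [-0.063 -0.01  -0.247]
65.0 [-0.053 -0.009 -0.249]
67.5 [-0.042 -0.007 -0.251]
70.0 [-0.031 -0.005 -0.253]
72.5 [-0.02  -0.003 -0.254]
75.0 [-0.009 -0.001 -0.255]
77.5 [ 0.002  0.    -0.255]
80.0 [ 0.013  0.002 -0.255]
82.5 [ 0.024  0.004 -0.254]
85.0 [ 0.035  0.006 -0.253]
87.5 [ 0.046  0.008 -0.251]
90.0 [ 0.056  0.009 -0.249]
```

```bash
python3 -m crank '[[[45,-0.243,-0.04,-0.068,0,0,0],[45,-0.239,-0.039,-0.079,0,0,0],[45,-0.236,-0.039,-0.089,0,0,0],[45,-0.232,-0.038,-0.099,0,0,0],[45,-0.227,-0.037,-0.11,0,0,0],[45,-0.222,-0.037,-0.12,0,0,0],[45,-0.217,-0.036,-0.129,0,0,0],[45,-0.211,-0.035,-0.139,0,0,0],[45,-0.205,-0.034,-0.148,0,0,0],[45,-0.198,-0.033,-0.157,0,0,0]]]'
```

```text
t: 5.38
ee_pos: [486.2, 24.7, 207.4]
tool_rot: [-0.087, 1.042, 0.147]
force: [-0.9, -5.7, 5.5]
width: 59.7
```

```bash
python3 -m crank '[[[45,-0.192,-0.031,-0.165,0,0,0],[45,-0.184,-0.03,-0.174,0,0,0],[45,-0.177,-0.029,-0.182,0,0,0],[45,-0.169,-0.028,-0.189,0,0,0],[45,-0.16,-0.026,-0.197,0,0,0],[45,-0.152,-0.025,-0.204,0,0,0],[45,-0.143,-0.023,-0.21,0,0,0],[45,-0.134,-0.022,-0.216,0,0,0],[45,-0.124,-0.02,-0.222,0,0,0],[45,-0.114,-0.019,-0.227,0,0,0],[45,-0.105,-0.017,-0.232,0,0,0],[45,-0.094,-0.016,-0.236,0,0,0]]]'
```

```text
t: 6.38
ee_pos: [432.5, 16.1, 131.4]
tool_rot: [-0.088, 1.047, 0.148]
force: [-2.1, -5.9, 1.4]
width: 59.7
```

```bash
python3 -m crank '[[[45,-0.084,-0.014,-0.24,0,0,0],[45,-0.074,-0.012,-0.244,0,0,0],[45,-0.063,-0.01,-0.247,0,0,0],[45,-0.053,-0.009,-0.249,0,0,0],[45,-0.042,-0.007,-0.251,0,0,0],[45,-0.031,-0.005,-0.253,0,0,0],[45,-0.02,-0.003,-0.254,0,0,0],[45,-0.009,-0.001,-0.255,0,0,0],[45,0.002,0,-0.255,0,0,0],[45,0.013,0.002,-0.255,0,0,0],[45,0.024,0.004,-0.254,0,0,0]]]'
```

```text
t: 7.3
ee_pos: [422.1, 14.5, 48.1]
tool_rot: [-0.088, 1.048, 0.148]
force: [-1.7, -8.0, 1.3]
width: 59.7
```

```bash
python3 -m crank '[[[45,0.035,0.006,-0.2,0,0,0],[45,0.046,0.008,-0.2,0,0,0],[45,0.05,0.008,-0.15,0,0,0],[45,0,0,0,0,0,0]]]'
```

```text
t: 7.63
ee_pos: [425.2, 15.0, 30.4]
tool_rot: [-0.088, 1.051, 0.148]
force: [-1.8, -10.9, -0.5]
width: 59.8
```

```bash
python3 -m crank '[[[45,0,0,-0.08,0,0,0],[45,0,0,0,0,0,0]]]';  python3 -m crank '[[[45,0,0,-0.08,0,0,0],[45,0,0,0,0,0,0]]]'
```

```text
t: 7.8
ee_pos: [425.6, 15.0, 28.7]
tool_rot: [-0.088, 1.049, 0.148]
force: [-1.7, -10.6, -0.7]
width: 59.9
t: 7.97
ee_pos: [426.0, 15.1, 26.9]
tool_rot: [-0.088, 1.048, 0.148]
force: [-1.2, -8.4, 0.5]
width: 60.0
```

```bash
python3 -m crank '[[[45,0,0,-0.08,0,0,0],[45,0,0,0,0,0,0]]]';  python3 -m crank '[[[45,0,0,-0.08,0,0,0],[45,0,0,0,0,0,0]]]'
python3 - <<'E'
from h import *
save("side","s2.png")
for n in("side",): 
  im=cv2.imread('pics/s2.png')[150:360,180:460]; cv2.imwrite('pics/s2c.png',cv2.resize(im,None,fx=2.6,fy=2.6,interpolation=cv2.INTER_CUBIC))
E
```

```text
t: 8.13
ee_pos: [426.4, 15.1, 24.9]
tool_rot: [-0.087, 1.047, 0.148]
force: [-0.4, -7.9, -0.6]
width: 59.6
t: 8.3
ee_pos: [426.9, 15.2, 23.1]
tool_rot: [-0.087, 1.046, 0.148]
force: [0.2, -8.0, 1.4]
width: 59.9
```

View pics/s2c.png

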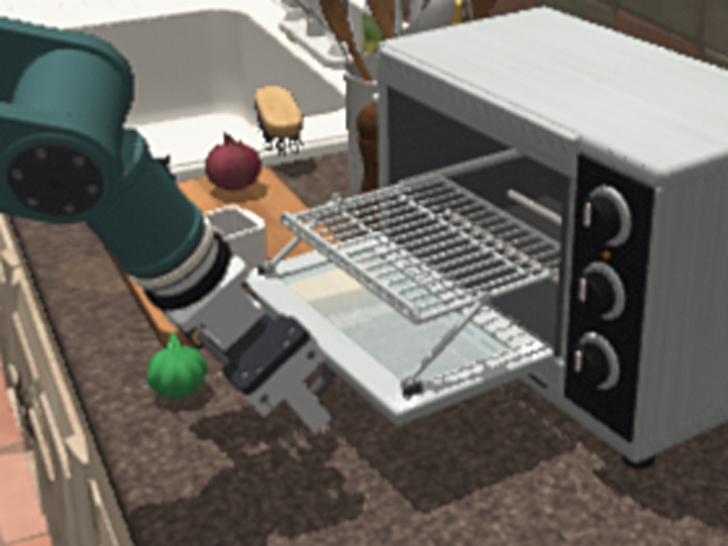

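The door is nearly level, the rack is out and empty, and the tool still holds the handle. I'll feel for the stop.

```bash
for i in 1 2; do python3 -m crank '[[[45,0.015,0,-0.07,0,0,0],[45,0,0,0,0,0,0]]]';done
```

```text
t: 8.52
ee_pos: [427.3, 15.3, 21.4]
tool_rot: [-0.087, 1.046, 0.148]
force: [-4.3, -7.7, 5.1]
width: 59.8
t: 8.68
ee_pos: [427.8, 15.4, 19.7]
tool_rot: [-0.088, 1.046, 0.148]
force: [-9.0, -7.1, 8.6]
width: 59.8
```

```bash
python3 -m crank '[[[80,0,0,0,0,0,0],[94,0,0,0,0,0,0],[94,0,0,0,0,0,0],[94,0,0,0,0,0,0],[94,0,0,0,0,0,0],[94,-0.24,-0.04,0.43,0,0,0],[94,-0.24,-0.04,0.43,0,0,0],[94,-0.24,-0.04,0.43,0,0,0],[94,-0.3,-0.04,0.6,0,0,0],[94,-0.3,0.3,0.8,0,0,0],[94,-0.3,0.3,0.8,0,0,0],[94,-0.3,0.3,0.8,0,0,0]]]'
python3 - <<'E'
from h import *
np.set_printoptions(precision=1,suppress=True)
for n in("side","wrist"):
    save(n,n+"3.png")
    for l in("door_handle","rack_spot","door_hinge"):print(n,l,[(r["xy"],r["confidence"]) for r in spot_point(n,l)[:2]])
# predicted with hinge
u=np.array([np.cos(.163),np.sin(.163),0]);hg=np.array([551,35,75])+43*u; hg[2]=75
for d in(80,85,90):
    t=np.radians(d);H=hg-(170*np.sin(t)+43*np.cos(t))*u+[0,0,170*np.cos(t)-43*np.sin(t)]
    print(d,H,proj("side",H),proj("wrist",H))
print("rack",hg+7*u-59*u+[0,0,65],proj("side",hg-52*u+[0,0,65]),proj("wrist",hg-52*u+[0,0,65]))
E
```

```text
t: 9.68
ee_pos: [372.6, 38.5, 148.9]
tool_rot: [-0.085, 1.048, 0.149]
force: [-14.8, 1.3, 2.4]
width: 94.3
side door_handle [([268.7, 224.2], 0.7), ([294.9, 299.7], 0.58)]
side rack_spot [([337.9, 243.5], 0.65)]
side door_hinge [([353.6, 262.9], 0.85)]
wrist door_handle [([281.6, 217.9], 0.71)]
wrist rack_spot [([282.5, 391.4], 0.74), ([566.9, 262.9], 0.69)]
wrist door_hinge [([291.3, 351.7], 0.74)]
80 [420.9  13.6  62.2] [290.6 288.7] [280.3 239. ]
85 [422.6  13.9  47. ] [291.6 294.2] [281.9 227.9]
90 [425.7  14.4  32. ] [293.2 299.4] [283.5 219. ]
rack [542.1  33.5 140. ] [336.5 242.7] [284.3 394.7]
```

View pics/wrist3.png

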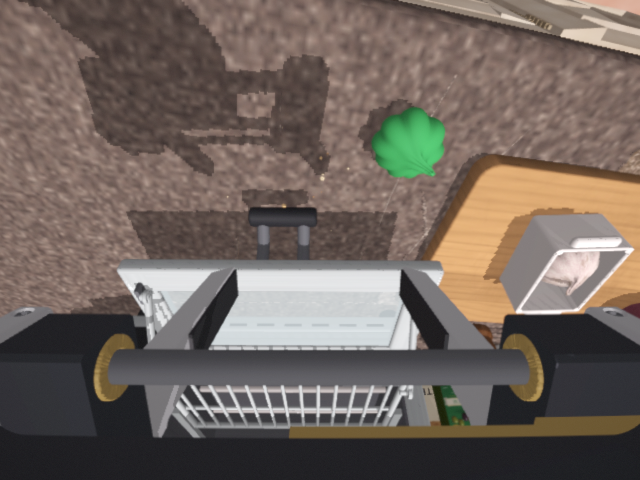

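Handle at (283,217) matches the prediction for 90°, so the door is fully down and the rack is out. The dish with the garlic is at about (565,262).

Run:
```python
from h import *
print(state()["force"])
D=onz("top",(223.2,284.4),68); print(D)
plan([D[0],D[1],170],.18,0,12)
```

```text
[0.13072355 0.28893389 0.20132698]
[431.51632532 282.26288116  68.        ]
n 12 per row [0.162 0.679 0.05 ] [-0.086  0.49   0.015] TCP goal [431.5 282.3 165. ]
```

```bash
python3 -m crank '[[[94,0.06,0.6,0.3,-0.086,0.49,0.015],[94,0.06,0.7,0.3,-0.086,0.49,0.015],[94,0.1,0.7,0.2,-0.086,0.49,0.015],[94,0.15,0.7,0.2,-0.086,0.49,0.015],[94,0.2,0.7,0.1,-0.086,0.49,0.015],[94,0.2,0.7,0,-0.086,0.49,0.015],[94,0.2,0.7,0,-0.086,0.49,0.015],[94,0.2,0.7,0,-0.086,0.49,0.015],[94,0.2,0.7,0,-0.086,0.49,0.015],[94,0.2,0.7,0,-0.086,0.49,0.015],[94,0.2,0.65,0,-0.086,0.49,0.015],[94,0.17,0.6,0,-0.086,0.49,0.015]]]'; python3 -m crank '[[[94,0,0,0,0,0,0],[94,0,0,0,0,0,0]]]'
python3 - <<'E'
from h import *
C=cam("wrist");save("wrist","w4.png")
for l in("dish_center","garlic_center"):
  for r in spot_point("wrist",l)[:2]: print(l,r["xy"],r["confidence"],onz("wrist",r["xy"],45,C))
E
```

```text
t: 11.08
ee_pos: [432.0, 283.4, 180.5]
tool_rot: [-0.143, 1.568, 0.141]
force: [0.1, -0.9, -0.2]
width: 94.1
t: 11.25
ee_pos: [432.0, 282.4, 180.0]
tool_rot: [-0.144, 1.567, 0.141]
force: [-0.7, -0.6, 0.3]
width: 94.0
garlic_center [146.3, 99.3] 0.78 [342.93341471 116.02317398  45.        ]
garlic_center [322.6, 223.1] 0.73 [421.8834358  283.46379964  45.        ]
```

View pics/w4.png

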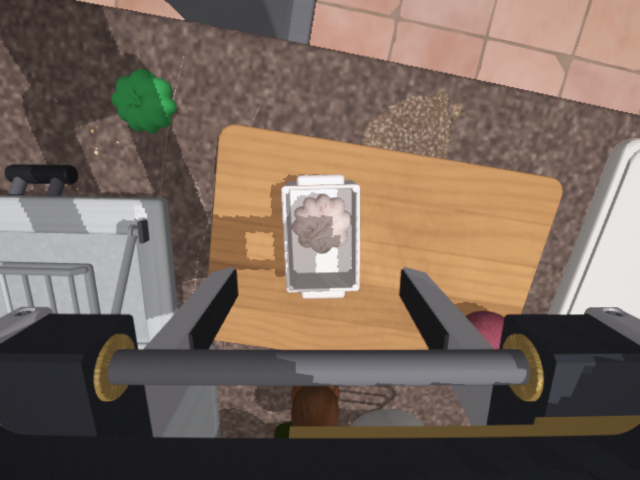

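Run:
```python
from h import *
C=cam("wrist")
P=[onz("wrist",p,68,C) for p in((283,186),(360,184),(357,291),(288,292),(320,177),(323,297))]
for p in P: print(p.round(1))
c=np.mean(P[:4],0); print(c, np.mean(P[4:],0), np.arctan2(*(P[5]-P[4])[[1,0]]))
plan([c[0],c[1],54],.18,0,6)
```

```text
[391.9 243.3  68. ]
[378.7 306.3  68. ]
[473.6 324.   68. ]
[485.9 262.4  68. ]
[379.  272.4  68. ]
[485.  294.6  68. ]
[432.51141418 284.01290968  68.        ] [432.00833857 283.54054842  68.        ] 0.20663272918041808
n 6 per row [ 0.006  0.014 -0.737] [ 0.002  0.004 -0.   ] TCP goal [432.5 284.   49. ]
```

```bash
python3 -m crank '[[[94,0.006,0.014,-0.8,0,0,0.03],[94,0.006,0.014,-0.8,0,0,0.03],[94,0.006,0.014,-0.8,0,0,0.03],[94,0.006,0.014,-0.8,0,0,0.03],[94,0.006,0.014,-0.7,0,0,0.03],[94,0.006,0.014,-0.47,0,0,0.03],[80,0,0,0,0,0,0],[70,0,0,0,0,0,0],[60,0,0,0,0,0,0],[55,0,0,0,0,0,0],[50,0,0,0,0,0,0],[50,0,0,0,0,0,0]]]'; python3 -m crank '[[[50,0,0,0,0,0,0],[50,0,0,0,0,0,0],[50,0,0,0,0,0,0],[50,0,0,0,0,0,0]]]'
```

```text
t: 12.4
ee_pos: [434.1, 285.5, 52.7]
tool_rot: [-0.154, 1.56, 0.154]
force: [-0.4, -1.0, 4.9]
width: 65.8
t: 12.73
ee_pos: [434.1, 285.5, 52.7]
tool_rot: [-0.154, 1.561, 0.154]
force: [-1.2, -1.5, 6.1]
width: 65.8
```

```bash
python3 -m crank '[[[50,0,0,0.2,0,0,0],[50,0,0,0.5,0,0,0],[50,0,0,0.7,0,0,0],[50,0,0,0.8,0,0,0],[50,0,0,0.8,0,0,0],[50,0,0,0.8,0,0,0],[50,0,0,0.8,0,0,0],[50,0,0,0.6,0,0,0],[50,0,0,0.3,0,0,0],[50,0,0,0,0,0,0]]]'
python3 - <<'E'
from h import *
s=state();M=R.from_rotvec(s["tool_rot"]).as_matrix();print(M.round(3),s["ee_pos"],s["force"],s["width"])
for n in("side","wrist"): save(n,n+"5.png")
P,_=plan([542,33.5,0],.163,0,1)
E
```

```text
t: 13.57
ee_pos: [433.8, 285.7, 217.8]
tool_rot: [-0.154, 1.56, 0.155]
force: [-0.2, -0.6, -2.6]
width: 65.8
[[ 0.005 -0.196  0.981]
 [ 0.001  0.981  0.196]
 [-1.     0.     0.005]] [433.7907656  285.67154605 217.782628  ] [-0.21216815 -0.61616221 -2.62765381] 65.83397375897759
n 1 per row [ 3.648 -8.382 -7.315] [ 0.015  0.001 -0.386] TCP goal [542.   33.5  -5. ]
```

View pics/wrist5.png

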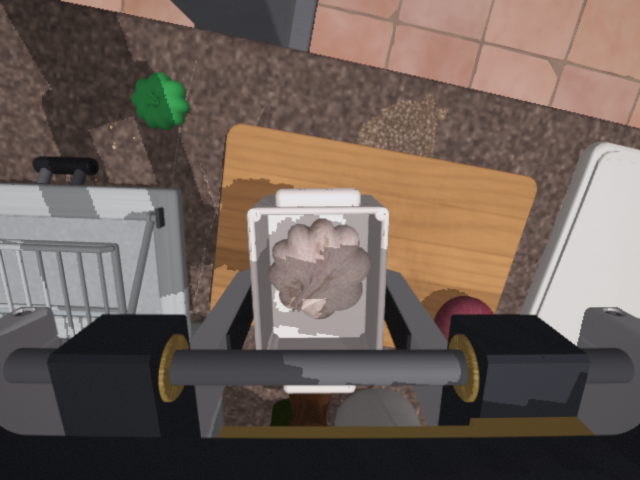

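Dish held level, garlic at (320,268) inside it, onion untouched.

```bash
python3 -m crank '[[[50,0.13,-0.3,0,0,0,-0.03],[50,0.26,-0.6,0,0,0,-0.03],[50,0.35,-0.8,0,0,0,-0.03],[50,0.37,-0.85,0,0,0,-0.03],[50,0.37,-0.85,0,0,0,-0.03],[50,0.37,-0.85,0,0,0,-0.03],[50,0.37,-0.85,0,0,0,-0.03],[50,0.37,-0.85,0,0,0,-0.03],[50,0.37,-0.85,0,0,0,-0.03],[50,0.31,-0.7,0,0,0,-0.03],[50,0.24,-0.55,0,0,0,-0.03],[50,0.15,-0.35,0,0,0,-0.03]]]';python3 -m crank '[[[50,0,0,0,0,0,0],[50,0,0,-0.2,0,0,0],[50,0,0,-0.3,0,0,0],[50,0,0,-0.3,0,0,0],[50,0,0,0,0,0,0],[50,0,0,0,0,0,0]]]'
python3 - <<'E'
from h import *
s=state(); print(s["force"]); C=cam("wrist"); im=save("wrist","w6.png")
a=save("side","s6.png")[150:360,220:450][:,:,::-1]
cv2.imwrite('pics/s6c.png',np.hstack([cv2.resize(a,(420,383),interpolation=cv2.INTER_CUBIC),cv2.resize(im[:,:,::-1],(380,285))[:].copy() if 0 else cv2.copyMakeBorder(cv2.resize(im[:,:,::-1],(380,285)),0,98,0,0,cv2.BORDER_CONSTANT)]))
E
```

```text
t: 14.67
ee_pos: [542.6, 30.4, 213.4]
tool_rot: [-0.129, 1.569, 0.127]
force: [0.2, 0.3, -3.6]
width: 65.7
t: 15.17
ee_pos: [541.8, 34.1, 190.2]
tool_rot: [-0.131, 1.568, 0.131]
force: [0.2, 0.2, -3.2]
width: 65.7
[ 0.22471181  0.24501595 -3.16343521]
```

View pics/s6c.png

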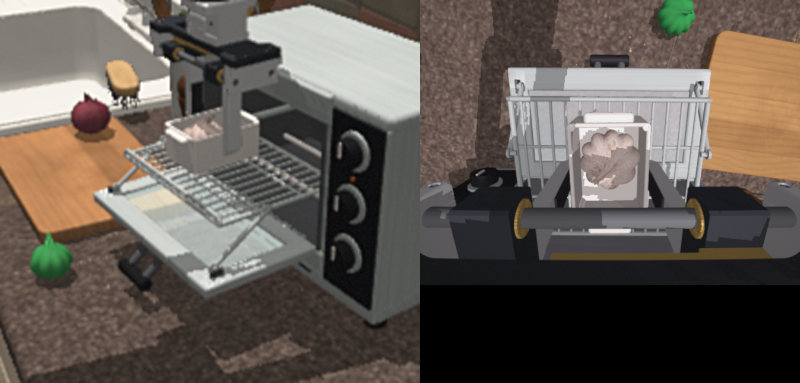

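Dish is over the middle of the rack, behind the front wire, aligned. Lowering now.

```bash
python3 -m crank '[[[50,0,0,-0.25,0,0,0],[50,0,0,-0.2,0,0,0],[50,0,0,-0.1,0,0,0],[50,0,0,0,0,0,0]]]'; python3 -m crank '[[[50,0,0,-0.06,0,0,0],[50,0,0,0,0,0,0]]]'
```

```text
t: 15.6
ee_pos: [542.1, 33.2, 173.8]
tool_rot: [-0.13, 1.568, 0.129]
force: [0.1, -0.3, -3.3]
width: 65.6
t: 15.77
ee_pos: [542.8, 33.1, 173.2]
tool_rot: [-0.13, 1.565, 0.129]
force: [-0.3, 0.2, -2.9]
width: 65.6
```

```bash
for i in 1 2; do python3 -m crank '[[[50,0,0,-0.05,0,0,0],[50,0,0,0,0,0,0]]]';done
```

```text
t: 15.93
ee_pos: [542.9, 33.1, 171.9]
tool_rot: [-0.13, 1.565, 0.129]
force: [0.2, -0.1, -3.5]
width: 65.9
t: 16.1
ee_pos: [543.2, 33.1, 171.0]
tool_rot: [-0.13, 1.564, 0.129]
force: [-0.9, 0.1, -0.9]
width: 66.0
```

Contact begins. A touch more, then release and rise.

```bash
python3 -m crank '[[[50,0,0,-0.04,0,0,0],[50,0,0,0,0,0,0]]]'; python3 -m crank '[[[70,0,0,0,0,0,0],[74,0,0,0,0,0,0],[80,0,0,0,0,0,0],[86,0,0,0,0,0,0],[86,0,0,0,0,0,0],[86,0,0,0.1,0,0,0],[86,0,0,0.3,0,0,0],[86,0,0,0.6,0,0,0],[86,-0.1,0,0.8,0,0,0],[86,-0.2,0,0.8,0,0,0],[86,-0.3,0,0.8,0,0,0],[86,-0.5,0,0.3,0,0,0]]]'
python3 - <<'E'
from h import *
u=np.array([np.cos(.163),np.sin(.163),0]);hg=np.array([551,35,75])+43*u; hg[2]=75
H=hg-170*u-[0,0,43]; d=toolR(.163,np.radians(30))[:,0]; print(H)
plan(H-110*d,.163,np.radians(30),12)
plan(H,.163,np.radians(30),5,(H-105*d,toolR(.163,np.radians(30))))
im=save("wrist","w7.png"); a=save("side","s7.png")[150:360,220:450][:,:,::-1]
cv2.imwrite('pics/s7c.png',np.hstack([cv2.resize(a,(420,383),interpolation=cv2.INTER_CUBIC),cv2.copyMakeBorder(cv2.resize(im[:,:,::-1],(380,285)),0,98,0,0,cv2.BORDER_CONSTANT)]))
E
```

```text
t: 16.27
ee_pos: [543.3, 33.2, 170.9]
tool_rot: [-0.13, 1.563, 0.129]
force: [-1.4, -0.0, 3.2]
width: 65.8
t: 17.27
ee_pos: [511.3, 33.0, 285.0]
tool_rot: [-0.131, 1.558, 0.128]
force: [-0.3, -0.4, 0.0]
width: 86.0
[425.68339936  14.39054578  32.        ]
n 12 per row [-0.382 -0.075 -0.45 ] [ 0.082 -0.485 -0.001] TCP goal [373.9   5.9 122.9]
n 5 per row [ 0.362  0.06  -0.635] [0. 0. 0.] TCP goal [428.2  14.8  27.7]
```

View pics/s7c.png

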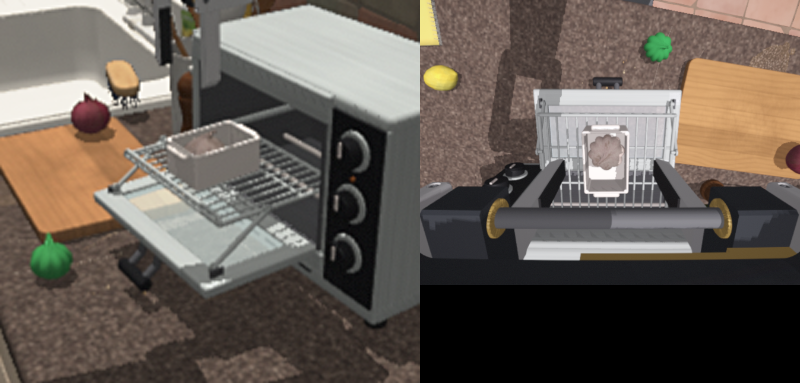

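Dish stands flat on the rack, garlic in it, rack and door still out. Back to the handle.

```bash
python3 -m crank '[[[94,-0.7,-0.08,0,0.082,-0.485,0],[94,-0.8,-0.08,0,0.082,-0.485,0],[94,-0.8,-0.08,0,0.082,-0.485,0],[94,-0.7,-0.08,-0.2,0.082,-0.485,0],[94,-0.6,-0.08,-0.4,0.082,-0.485,0],[94,-0.5,-0.08,-0.6,0.082,-0.485,0],[94,-0.4,-0.08,-0.7,0.082,-0.485,0],[94,-0.08,-0.08,-0.8,0.082,-0.485,0],[94,0,-0.08,-0.8,0.082,-0.485,0],[94,0,-0.06,-0.8,0.082,-0.485,0],[94,0,-0.06,-0.7,0.082,-0.485,0],[94,0,-0.06,-0.4,0.082,-0.485,0]]]'; python3 -m crank '[[[94,0,0,0,0,0,0],[94,0,0,0,0,0,0]]]'
python3 - <<'E'
from h import *
u=np.array([np.cos(.163),np.sin(.163),0]);H=np.array([425.7,14.6,32]);C=cam("wrist")
plan(H,.163,np.radians(30),5)
print([(r["xy"],r["confidence"]) for r in (save("wrist","w8.png") is None or spot_point("wrist","door_handle"))],proj("wrist",H,C))
E
```

```text
t: 18.37
ee_pos: [371.0, 6.6, 114.2]
tool_rot: [-0.085, 1.054, 0.151]
force: [-0.3, -0.2, -0.1]
width: 93.9
t: 18.53
ee_pos: [371.7, 6.0, 117.0]
tool_rot: [-0.085, 1.054, 0.149]
force: [0.4, -0.2, -0.3]
width: 93.5
n 5 per row [ 0.376  0.06  -0.596] [-0.    -0.021 -0.001] TCP goal [428.2  15.   27.7]
[([318.0, 249.5], 0.7)] [318.955322   249.12407972]
```

Handle is exactly where predicted.

```bash
python3 -m crank '[[[94,0.37,0.06,-0.6,0,0,0],[94,0.37,0.06,-0.6,0,0,0],[94,0.37,0.06,-0.6,0,0,0],[94,0.38,0.06,-0.6,0,0,0],[94,0.38,0.06,-0.6,0,0,0],[70,0,0,0,0,0,0],[60,0,0,0,0,0,0],[50,0,0,0,0,0,0],[45,0,0,0,0,0,0],[45,0,0,0,0,0,0],[45,0,0,0,0,0,0],[45,0,0,0,0,0,0]]]'; python3 -m crank '[[[45,0,0,0,0,0,0],[45,0,0,0,0,0,0],[45,0,0,0,0,0,0]]]'
```

```text
t: 19.63
ee_pos: [429.3, 15.5, 29.7]
tool_rot: [-0.085, 1.048, 0.15]
force: [0.7, 4.1, 1.1]
width: 59.6
t: 19.88
ee_pos: [429.4, 15.5, 29.4]
tool_rot: [-0.086, 1.049, 0.15]
force: [-0.1, 4.2, 3.0]
width: 59.7
```

```bash
python3 -m crank '[[[45,-0.03,-0.005,0.13,0,0,0],[45,-0.026,-0.004,0.12,0,0,0],[45,-0.046,-0.008,0.251,0,0,0],[45,-0.035,-0.006,0.253,0,0,0],[45,-0.024,-0.004,0.254,0,0,0],[45,-0.013,-0.002,0.255,0,0,0],[45,-0.002,0,0.255,0,0,0],[45,0.009,0.001,0.255,0,0,0],[45,0.02,0.003,0.254,0,0,0],[45,0.031,0.005,0.253,0,0,0],[45,0.042,0.007,0.251,0,0,0],[45,0.053,0.009,0.249,0,0,0]]]'
```

```text
t: 20.88
ee_pos: [426.9, 15.1, 110.5]
tool_rot: [-0.086, 1.055, 0.15]
force: [3.2, 2.3, -4.2]
width: 59.8
```

```bash
python3 -m crank '[[[45,0.063,0.01,0.247,0,0,0],[45,0.074,0.012,0.244,0,0,0],[45,0.084,0.014,0.24,0,0,0],[45,0.094,0.016,0.236,0,0,0],[45,0.105,0.017,0.232,0,0,0],[45,0.114,0.019,0.227,0,0,0],[45,0.124,0.02,0.222,0,0,0],[45,0.134,0.022,0.216,0,0,0],[45,0.143,0.023,0.21,0,0,0],[45,0.152,0.025,0.204,0,0,0]]]'
python3 - <<'E'
from h import *
im=save("wrist","w9.png"); a=save("side","s9.png")[150:360,220:450][:,:,::-1]
cv2.imwrite('pics/s9c.png',np.hstack([cv2.resize(a,(420,383),interpolation=cv2.INTER_CUBIC),cv2.copyMakeBorder(cv2.resize(im[:,:,::-1],(380,285)),0,98,0,0,cv2.BORDER_CONSTANT)]))
E
```

```text
t: 21.72
ee_pos: [461.0, 20.6, 180.8]
tool_rot: [-0.086, 1.051, 0.15]
force: [-1.8, 2.3, -2.1]
width: 59.6
```

View pics/s9c.png

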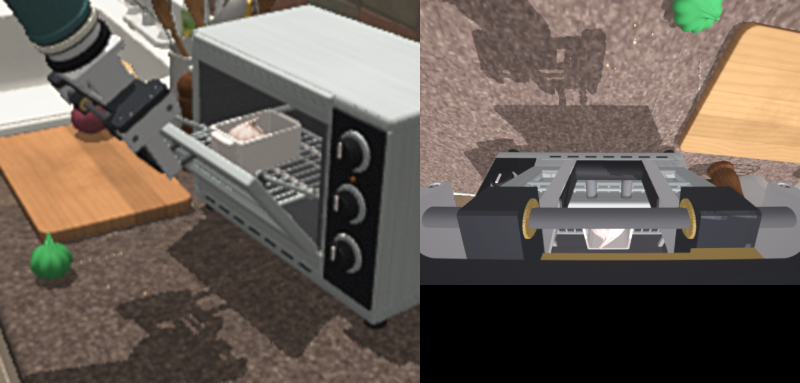

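The dish rides in on the rack, garlic inside. Continuing, slower at the end.

```bash
python3 -m crank '[[[45,0.16,0.026,0.197,0,0,0],[45,0.169,0.028,0.189,0,0,0],[45,0.177,0.029,0.182,0,0,0],[45,0.184,0.03,0.174,0,0,0],[45,0.192,0.031,0.165,0,0,0],[45,0.198,0.033,0.157,0,0,0],[45,0.205,0.034,0.148,0,0,0],[45,0.211,0.035,0.139,0,0,0],[45,0.217,0.036,0.129,0,0,0],[45,0.222,0.037,0.12,0,0,0]]]'
```

```text
t: 22.65
ee_pos: [519.8, 30.1, 229.3]
tool_rot: [-0.087, 1.049, 0.15]
force: [-4.2, 2.6, 1.5]
width: 59.7
```

```bash
python3 -m crank '[[[45,0.15,0.025,0.073,0,0,0],[45,0.15,0.025,0.07,0,0,0],[45,0.15,0.025,0.065,0,0,0],[45,0.12,0.02,0.047,0,0,0],[45,0.12,0.02,0.043,0,0,0],[45,0.1,0.016,0.033,0,0,0],[45,0.1,0.016,0.03,0,0,0],[45,0.1,0.016,0.028,0,0,0],[45,0.08,0.013,0.02,0,0,0],[45,0,0,0,0,0,0]]]'
```

```text
t: 23.48
ee_pos: [552.2, 35.3, 242.2]
tool_rot: [-0.087, 1.047, 0.149]
force: [-2.3, 3.4, 5.1]
width: 59.6
```

```bash
for i in 1 2 3; do python3 -m crank '[[[45,0.08,0.013,0.015,0,0,0],[45,0,0,0,0,0,0]]]';done
```

```text
t: 23.65
ee_pos: [554.6, 35.6, 242.8]
tool_rot: [-0.087, 1.047, 0.149]
force: [-2.8, 3.8, 5.9]
width: 59.5
t: 23.82
ee_pos: [557.1, 36.0, 243.5]
tool_rot: [-0.087, 1.046, 0.149]
force: [-2.3, 2.0, 6.8]
width: 59.4
t: 23.98
ee_pos: [559.5, 36.4, 244.1]
tool_rot: [-0.087, 1.046, 0.149]
force: [-2.4, 2.6, 5.6]
width: 59.5
```

```bash
for i in 1 2 3; do python3 -m crank '[[[45,0.08,0.013,0.01,0,0,0],[45,0,0,0,0,0,0]]]';done
```

```text
t: 24.15
ee_pos: [561.9, 36.8, 244.6]
tool_rot: [-0.087, 1.046, 0.149]
force: [-4.2, 3.3, 7.2]
width: 59.8
t: 24.32
ee_pos: [563.5, 37.1, 244.9]
tool_rot: [-0.087, 1.048, 0.149]
force: [-8.3, 2.2, 9.0]
width: 59.7
t: 24.48
ee_pos: [565.0, 37.3, 245.3]
tool_rot: [-0.088, 1.05, 0.149]
force: [-12.9, 1.1, 11.4]
width: 59.2
```

```bash
python3 -m crank '[[[60,-0.05,-0.01,-0.02,0,0,0],[80,0,0,0,0,0,0],[94,0,0,0,0,0,0],[94,0,0,0,0,0,0],[94,0,0,0,0,0,0],[94,-0.1,-0.016,0.17,0,0,0],[94,-0.24,-0.04,0.42,0,0,0],[94,-0.3,-0.05,0.5,0,0,0],[94,-0.4,-0.05,0.5,0,0,0],[94,-0.6,-0.05,0.4,0,0,0],[94,-0.8,-0.05,0.2,0,0,0],[94,-0.8,-0.05,0.2,0,0,0]]]'; python3 -m crank '[[[94,-0.8,0.5,0,0,0,0],[94,-0.8,0.8,0,0,0,0],[94,-0.8,0.8,0,0,0,0],[94,-0.4,0.8,0,0,0,0],[94,0,0,0,0,0,0],[94,0,0,0,0,0,0]]]'
python3 - <<'E'
from h import *
a0=cv2.imread('pics/side1.png'); a=save("side","s10.png")[:,:,::-1]; 
print([(r["xy"],r["confidence"]) for r in spot_point("side","door_handle")], state()["force"])
t0=cv2.imread('pics/top1.png'); t=save("top","t10.png")[:,:,::-1]
print([(r["xy"],r["confidence"]) for r in spot_point("top","door_handle")])
c=lambda m:cv2.resize(m[160:310,200:420],(400,273),interpolation=cv2.INTER_CUBIC)
k=lambda m:cv2.resize(m[170:320,130:350],(400,273),interpolation=cv2.INTER_CUBIC)
cv2.imwrite('pics/s10c.png',np.vstack([np.hstack([c(a0),c(a)]),np.hstack([k(t0),k(t)])]))
E
```

```text
t: 25.48
ee_pos: [465.7, 27.9, 314.6]
tool_rot: [-0.087, 1.051, 0.149]
force: [0.5, -1.3, -0.3]
width: 93.9
t: 25.98
ee_pos: [381.7, 116.6, 314.4]
tool_rot: [-0.09, 1.049, 0.154]
force: [0.9, -0.1, -0.2]
width: 93.8
[([338.7, 202.9], 0.64)] [0.22175681 0.2002208  0.2024398 ]
[([322.9, 221.2], 0.59)]
```

View pics/s10c.png

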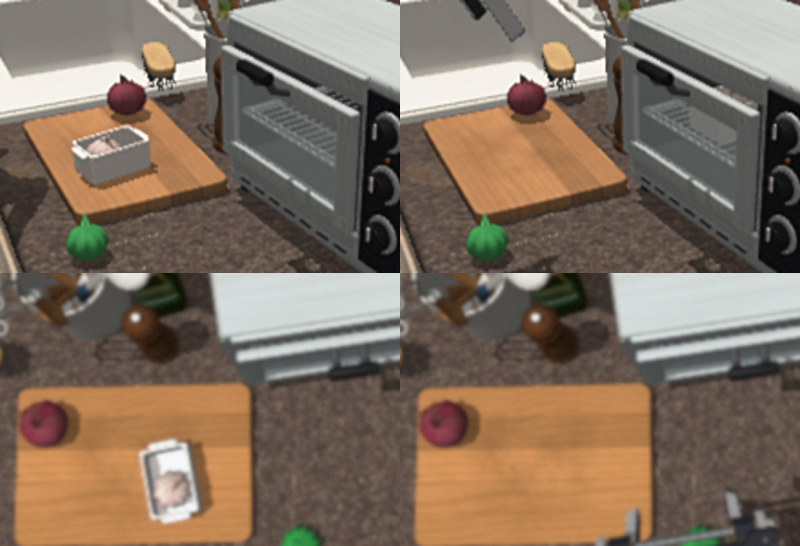

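Run:
```python
from h import *
for f0,f1,bs in(("side1","s10",[(330,192,352,212),(325,190,350,260),(400,220,425,300)]),("top1","t10",[(308,212,342,230),(250,205,300,230),(385,185,412,215)])):
  A=cv2.imread(f'pics/{f0}.png',0).astype(np.float32);B=cv2.imread(f'pics/{f1}.png',0).astype(np.float32)
  for x0,y0,x1,y1 in bs:
    a=A[y0:y1,x0:x1]; r=cv2.matchTemplate(B[y0-6:y1+6,x0-6:x1+6],a,cv2.TM_CCOEFF_NORMED);_,v,_,l=cv2.minMaxLoc(r)
    print(f1,(x0,y0),v,l[0]-6,l[1]-6)
```

```text
s10 (330, 192) 0.9942152500152588 0 0
s10 (325, 190) 0.9960938096046448 0 0
s10 (400, 220) 0.9979128837585449 0 0
t10 (308, 212) 0.9954556226730347 0 0
t10 (250, 205) 0.9991687536239624 0 0
t10 (385, 185) 0.9983872771263123 0 0
```

```bash
python3 -c "from workcell import job_done;print(job_done())"
```

```text
the job is handed in; nothing more can be done
None
```

The garlic is in the oven with the door shut, and I handed the job in at about 26 s of the 72 s allowed.

I held the door handle by its two ends and drew the door down to its stop, which brought the rack out. I gripped the dish by its long sides and set it on the rack until the force showed contact. Then I let go, took the handle again and raised the door to its shut stop, about 13 N of resistance. The door was held throughout both swings, so it never dropped or slammed.

Last checks:
- **Door:** the handle and door match the starting pictures to within a pixel in both the side and top views.
- **Dish:** the board is empty and the dish shows through the glass. The garlic was last seen in the dish when the door was part-way up; I could not see it once the door was shut.
- **Onion, pepper mill and green look-alike:** unmoved in the before-and-after pictures.
- **Lemon:** it was outside the final crops and I did not check it again, but the arm never went near it.
- **Robot:** the gripper is clear of everything, with no force on it.

One reading disagreed. At both stops the tool was 8 to 10 mm past the position I had worked out, which I put down to the handle slipping in the pads. The pictures supported both end positions.

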